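# Lift a clean bushing with tongs over a catch dish

## Task

Hold the cleaned brass bushing out for me to inspect, with a dish underneath in case it slips. Set the small round metal dish down upright on the table, in line with and midway between the paint tin and the nail carton, and let go of it; then take the tongs by their two rubber grips, lift them out of the wooden stand, close them on the bushing and lift it, never touching the bushing with the gripper itself. The program finishes while still holding: the bushing gripped in the tongs, still, over the middle of the dish and at least 3 cm clear above its rim; leave the tin, the carton and the roll of black tape where they are.

Things in the scene. Friction and masses are not known exactly. Their poses are not given: they have to be found in the camera images.
- dish: Small open round dish of plain aluminium, 64 mm outer diameter, 30 mm high, wall 3 mm, 0.12 kg; loose, stands upright on the table at z=0 (it, the bushing and the stand swap places from run to run). Origin at the centre of its underside, z up. Can be gripped across its outside.
- paint_tin: Round paint tin, 77 mm diameter, 77 mm high, on the left; a reference thing, not to be moved. Origin at the centre of its underside.
- nail_box: Cardboard nail carton 53x75x46 mm high, standing 240 mm (centre to centre) from the paint tin, on its right (towards -y, turned up to 0.35 rad); a reference thing, not to be moved. Origin at the centre of its underside.
- midway (a point): The point on the table surface midway between the centres of paint tin and nail carton, 120 mm from each; nothing marks it.
- black_tape: Roll of black tape lying flat, 58 mm diameter, 19 mm high, among the dish, bushing and stand; not to be moved.
- stand: Pale wooden block 44 (x) x 96 (y) x 45 mm high, fixed to the table, with a pocket 24 x 76 mm, open upward, floor 6 mm above the table, in which the tongs stand. Origin at the centre of its underside; its y axis is the long side, yaw up to 0.5 rad.
- tongs: Steel spring tongs, 136 mm high, 0.08 kg, upright, jaws down, in the stand's pocket. Origin midway between the feet of the jaws, at the height of their lower ends (6 mm above the table at the start); z up to the spring bow, y from arm to arm along the stand's long side.
- tongs_grip (a point): Point midway between the two black rubber grip barrels of the tongs (each 18 mm diameter, 22 mm long along x), 88 mm above the tongs' origin, 48 mm below the top of the bow. Free, they measure 56 mm over their outsides along y. Springs press each outward with about 4 N when free, 8 N at 48 mm: held at 51 to 54 mm, the tongs are carried half open.
- tongs_jaws (a point): Point midway between the jaws, 14 mm above the tongs' origin. Jaw pads 18 mm wide (x), 28 mm high. Squeezing the barrels closes the jaws: gap 54 mm free, shrinking about 3.5 times as much as the grip width; at 48 mm grip width they are parallel and 26 mm apart (the bushing's size). Lower ends stay within 1 mm of the origin's height. 70 mm over their outsides when free.
- tongs_left (a joint): Closing angle of the left (+y) arm on the tongs, rad: 0 free and open, 0.133 closed on the bushing, 0.25 the stop; the right arm mirrors it.
- bushing: Plain brass bushing: a tube 26 mm outer diameter, 12 mm bore, 24 mm high, about 0.08 kg, standing on end on the table. Origin at the centre of its underside, z along its axis.
Mind the look-alikes: they are no part of the job. Several things have the shape of the tongs; the one meant has the colours described above.

How it is judged:
By the outcome, as a careful person would: the job done as asked, in the order asked, and still so for the second after the job is handed in, while the arm keeps its last pose, push and grip.
It also fails if it takes over 58 s, if anything falls off the work surface, if the arm or the gripper's body presses on something with over 40 N, if the wrist force passes 120 N, or if a joint passes its speed limit or range.

## Robot

A 6-joint arm with a two-finger parallel gripper is mounted at the origin on a cart in front of the work surface, level with it; the furniture and walls round the work are solid. World frame = base frame: x ahead of the robot, y to its left, z up, the work surface at z = 0. Lengths are in m, angles in rad, forces in N, time in s.
With the tool pointing down it reaches from about 0.375 to 0.925 m from the base axis. Payload 5.7 kg.
Tool frame: the origin (TCP) lies midway between the tips of the shut fingers; the grasp point (between the pads) lies 19 mm behind it; z points along the fingers, x is the direction in which the jaws open and shut, and the axes are right-handed (so a half turn about z gives the same grasp; the last joint's range is limited). The gripper opens to 88 mm and grips with 3 to 60 N. Pads are 20 mm wide; open, the fingers measure 115 mm over their backs; the gripper's body (75 mm by 178 mm) begins 61 mm behind the grasp point.
Start: joints at [-1.258, 0.359, 1.51, -0, 1.272, -0.115], TCP at [0.249, -0.546, 0.223] pointing down, gripper open.
Joint ranges: [-2.97, 2.97], [-1.01, 2.36], [0.21, 2.38], [-0.96, 4.11], [0.2, 2.71], [-2.98, 2.98]. Speed limits (rad/s): [2.39, 2.39, 3.14, 3.14, 3.14, 3.14].

## Interface

Orientations are given as a unit quaternion [x, y, z, w].
In Python, from bench import move_ptp, servo_line, goto_joints, move_gripper, sleep, inverse_kinematics, capture, PlanningError, close_job, spot_in, silhouettes, current_clock, current_joint_pos, current_qvel, current_joint_torque, current_position, current_orientation, current_force, current_torque, current_finger_gap gives the robot as it stands. Calls block until the motion is done:
- move_ptp(position, orientation): joint-space move of the TCP to a pose.
- servo_line(position, orientation=None, rate=0.15, contact_N=None): straight line of the TCP; orientation=None keeps the orientation; rate is the mean speed in m/s. With contact_N (N) it stops when the force on the tool has changed by that much, and returns True; else False.
- goto_joints(angles): joint-space move.
- move_gripper(opening): finger opening in m; the grip force is fixed at half the most; returns when the fingers have stopped.
- sleep(seconds).
- inverse_kinematics(position, orientation): joint angles nearest the present ones, or None.
- capture(name): name is "scene" or "top"; returns a dict with "image" (420x560x3 uint8, blue, green, red), "range_z" (420x560 float32, m along the optical axis (not along the pixel's ray), 0 where there is no reading), "intrinsics" (3x3 intrinsics, pixels), "k1" (the pictures are not rectified: a ray, as slopes to the right and down, at radius r is drawn at 1 + k1 r^2 times it, then the intrinsics apply), "R" (3x3) and "t" (3): a world point X has camera coordinates R X + t. Camera axes: x right, y down, z forward; pixel columns grow to the right and rows downward; lengths in m; the calibration is good to about 2 mm. A picture is of the moment at which its call begins.
A pose or a line that the arm cannot do raises PlanningError and nothing moves.
- close_job(): hands the job in, once; it reports no verdict.
Trained networks look in the newest picture that a camera, given by its name, has taken for a name from the list of things; names that differ only in an ending like _2 or _b are one class to them, and where a whole thing is asked for, a point or a joint stands for the part that bears it (a point fixed in the world has none). Each returns a list of dicts, best first, with "conf" (0 to 1); they miss things now and then, are a little off and sometimes report something else, mostly with a low value. They report only what shows in the picture. A call takes as long as a camera call. They do not tell look-alikes from the thing itself.
- spot_in(camera, query): "xy" ([column, row] in pixels, amid what is visible of it).
- silhouettes(camera, query): "region" (420x560 bool, what is visible of it) and "xy" ([column, row] in pixels, amid what is visible of it).
Readings, each from a call of its own:
- current_clock(): time.
- current_joint_pos(): joint angles.
- current_qvel(): joint speeds.
- current_joint_torque(): joint torques, N m.
- current_position(): TCP position.
- current_orientation(): TCP orientation.
- current_force(): force on the tool from outside, world axes, zero at the start.
- current_torque(): the same for the moment, N m.
- current_finger_gap(): finger opening in m.
Only numpy, scipy, OpenCV 4.12 (cv2) and the standard library are available. Lean on these libraries where they do the work, as an engineer would, in place of code of your own. Each camera call takes 0.05 s, during which the arm holds its last target. There are 200 camera calls.

## Working session

There is one attempt and no reset: what is moved stays moved. The work goes in short steps, each a Python script; the robot and the scene stay as the last script left them, time stands still between calls to the robot, and variables do not carry over. Pictures are saved under pics/ and viewed, about 8 in all and at most 12, crops included, and the job is handed in when it is done.

```bash
ls; mkdir -p pics; cat > h.py <<'E'
import numpy as np, cv2
from bench import *
def world(c, uv, Z=None):
    """pixels Nx2 + range_z -> world"""
    uv=np.asarray(uv,float).reshape(-1,2); K=c["intrinsics"]; k=c["k1"]
    d=np.c_[(uv[:,0]-K[0,2])/K[0,0],(uv[:,1]-K[1,2])/K[1,1]]; s=d.copy()
    for _ in range(20): s=d/(1+k*(s**2).sum(1,keepdims=True))
    z=c["range_z"][uv[:,1].astype(int),uv[:,0].astype(int)] if Z is None else Z
    P=np.c_[s,np.ones(len(s))]*np.reshape(z,(-1,1))
    return (P-c["t"])@c["R"]
def cloud(c, m):
    v,u=np.nonzero(m&(c["range_z"]>0)); return world(c,np.c_[u,v])
E
python3 - <<'E'
from h import *
print(current_clock())
for n in("scene","top"):
    c=capture(n); cv2.imwrite(f"pics/{n}0.png",c["image"])
    print(n,"cam at",(-c["R"].T@c["t"]).round(3))
    for q in("dish","paint_tin","nail_box","black_tape","stand","tongs","bushing"):
        for s in silhouettes(n,q)[:4]:
            P=cloud(c,s["region"])
            if len(P): print(q,round(s["conf"],2),np.round(s["xy"]),len(P),"med",np.median(P,0).round(3),"lo",np.percentile(P,2,0).round(3),"hi",np.percentile(P,98,0).round(3))
E
```

```text
pics
0.0
scene cam at [-0.334  0.691  0.969]
dish 0.95 [328. 233.] 367 med [ 0.479 -0.04   0.017] lo [ 0.443 -0.066  0.002] hi [ 0.506 -0.005  0.032]
paint_tin 0.6 [196. 268.] 1123 med [0.523 0.367 0.069] lo [0.504 0.325 0.003] hi [0.577 0.4   0.081]
nail_box 0.89 [271. 238.] 675 med [0.526 0.13  0.043] lo [0.509 0.088 0.003] hi [0.569 0.162 0.051]
black_tape 0.74 [339. 201.] 275 med [ 0.553 -0.142  0.014] lo [ 0.525 -0.187 -0.002] hi [ 0.592 -0.114  0.022]
tongs 0.72 [327. 156.] 37 med [ 0.706 -0.211  0.095] lo [ 0.693 -0.221  0.087] hi [ 0.723 -0.178  0.102]
tongs 0.62 [356. 160.] 297 med [ 0.637 -0.284  0.066] lo [ 0.604 -1.234 -0.698] hi [ 1.544 -0.265  0.134]
tongs 0.36 [274. 238.] 681 med [0.526 0.129 0.043] lo [0.509 0.079 0.002] hi [0.575 0.162 0.05 ]
bushing 0.43 [303. 193.] 71 med [ 0.669 -0.088  0.019] lo [ 0.66  -0.1    0.003] hi [ 0.686 -0.077  0.028]
top cam at [0.422 0.039 0.992]
dish 0.95 [306. 234.] 552 med [ 0.475 -0.036  0.006] lo [ 0.446 -0.064  0.001] hi [ 0.503 -0.007  0.033]
paint_tin 0.71 [143. 210.] 1129 med [0.539 0.354 0.072] lo [0.504 0.324 0.002] hi [0.57
[... 167 characters left out ...]
0.019] lo [ 0.526 -0.168  0.   ] hi [ 0.579 -0.116  0.023]
black_tape 0.5 [398. 223.] 645 med [ 0.49  -0.257  0.042] lo [ 0.459 -0.302  0.003] hi [ 0.529 -0.214  0.05 ]
stand 0.56 [395. 225.] 630 med [ 0.493 -0.249  0.039] lo [ 0.461 -0.297  0.001] hi [ 0.53  -0.214  0.049]
tongs 0.72 [344. 281.] 248 med [ 0.362 -0.096  0.096] lo [ 0.347 -0.137  0.001] hi [ 0.379 -0.08   0.136]
tongs 0.52 [387. 130.] 229 med [ 0.709 -0.211  0.096] lo [ 0.69  -0.23   0.012] hi [ 0.729 -0.176  0.137]
tongs 0.51 [408. 220.] 241 med [ 0.499 -0.247  0.101] lo [ 0.477 -0.288  0.002] hi [ 0.523 -0.234  0.14 ]
bushing 0.57 [331. 155.] 105 med [ 0.673 -0.092  0.023] lo [ 0.661 -0.104 -0.002] hi [ 0.692 -0.079  0.028]
```

```bash
python3 - <<'E'
import cv2
a=cv2.imread("pics/scene0.png");b=cv2.imread("pics/top0.png")
cv2.imwrite("pics/s1.png",cv2.resize(a[90:330,130:450],(800,600),interpolation=3))
cv2.imwrite("pics/t1.png",cv2.resize(b[90:330,130:450],(800,600),interpolation=3))
E
```

```text
(no output)
```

View pics/s1.png

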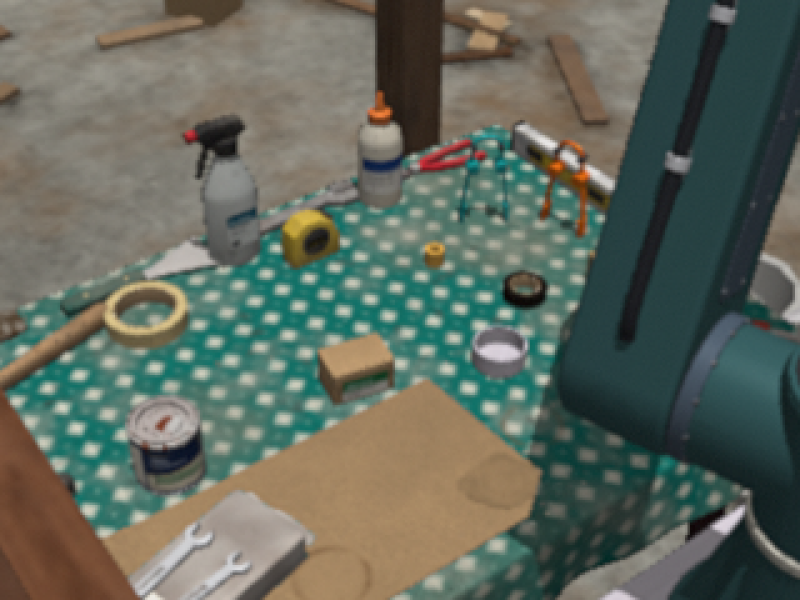

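View pics/t1.png

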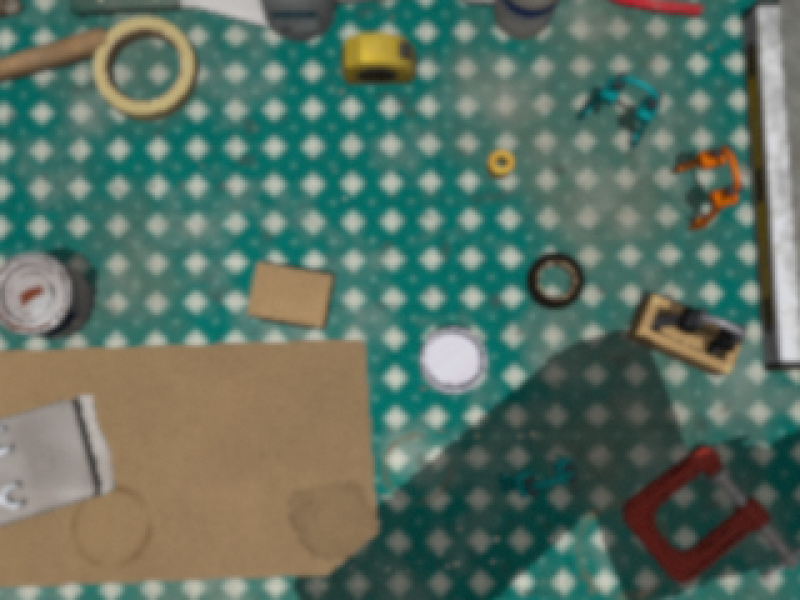

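The scene view shows the tin, carton, dish, tape and brass bushing, with teal and orange look-alike tongs standing free. In the top view the real tongs (black grips) are in the pale stand at crop (685,335), which is full-frame (404,224). The dish is at crop (453,360) and the bushing at (500,162). Next I'll fit each shape more precisely.

```bash
cat >> h.py <<'E'
def full(c):
    v,u=np.indices(c["range_z"].shape); return world(c,np.c_[u.ravel(),v.ravel()]).reshape(420,560,3)
def near(W,x,y,r,z0,z1):
    P=W.reshape(-1,3); return P[(np.hypot(P[:,0]-x,P[:,1]-y)<r)&(P[:,2]>z0)&(P[:,2]<z1)]
def rect(P):
    (cx,cy),(w,h),a=cv2.minAreaRect((P[:,:2]*1000).astype(np.float32)); return np.round([cx,cy,w,h,a],1)
def circ(P):
    (cx,cy),r=cv2.minEnclosingCircle((P[:,:2]*1000).astype(np.float32)); return np.round([cx,cy,r],1)
E
python3 - <<'E'
from h import *
for n in("scene","top"):
    c=capture(n); W=full(c); print(n)
    print(" table z",np.median(near(W,.6,.05,.05,-.02,.02)[:,2]).round(4))
    for q,x,y,r,z0,z1 in(("tin",.54,.36,.06,.068,.09),("dish",.475,-.036,.05,.022,.04),("bush",.675,-.091,.03,.018,.035),("tape",.553,-.141,.05,.014,.03)):
        P=near(W,x,y,r,z0,z1)
        if len(P)>4: print(q,circ(P),rect(P),len(P),"z",np.median(P[:,2]).round(3))
    for q,x,y,r,z0,z1 in(("box",.538,.122,.065,.038,.055),("stand",.495,-.256,.07,.04,.053),("tongs>60",.495,-.256,.07,.062,.15),("grips",.495,-.256,.07,.07,.105),("bow",.495,-.256,.07,.115,.15)):
        P=near(W,x,y,r,z0,z1)
        if len(P)>4: print(q,rect(P),len(P),"z",np.median(P[:,2]).round(3),np.median(P[:,:2],0).round(3))
b=capture("top")["image"]
cv2.imwrite("pics/t2.png",cv2.resize(b[195:255,365:445],(800,600),interpolation=cv2.INTER_CUBIC))
E
```

```text
scene
 table z 0.0019
tin [542.4 360.4  41.6] [542.5 361.3  78.9  79.2  84.9] 566 z 0.076
dish [475.1 -36.   36.6] [473.9 -35.7  61.9  67.9  25.9] 138 z 0.028
bush [675.  -89.3  16.3] [672.4 -90.9  22.4  29.5  35.6] 40 z 0.024
tape [ 554.1 -141.    30.5] [ 552.8 -140.7   53.7   58.5   49.9] 137 z 0.019
box [538.8 122.8  76.5  58.2  78.2] 387 z 0.047 [0.537 0.124]
stand [ 530.  -230.6    3.6   12.    46.6] 7 z 0.045 [ 0.53  -0.229]
top
 table z 0.001
tin [540.9 362.   38.9] [541.2 361.   74.5  76.2  78.7] 841 z 0.073
dish [473.9 -35.4  31.9] [474.4 -35.1  61.2  61.   89.1] 118 z 0.03
bush [671.8 -90.6  12.6] [671.9 -90.9  22.9  23.2  87.3] 68 z 0.025
tape [ 552.1 -143.1   28.1] [ 551.9 -142.3   52.8   55.4   87.2] 261 z 0.019
box [539.  122.7  75.   52.3  79.2] 669 z 0.047 [0.538 0.123]
stand [ 494.4 -263.6   95.5   44.1   65.2] 341 z 0.046 [ 0.49  -0.249]
tongs>60 [ 494.2 -262.7   54.5   21.4   64.9] 241 z 0.104 [ 0.495 -0.251]
grips [ 494.2 -262.7   54.5   21.4   64.9] 124 z 0.1 [ 0.493 -0.249]
bow [ 494.3 -262.5   43.4   15.4   65. ] 98 z 0.132 [ 0.496 -0.258]
```

View pics/t2.png

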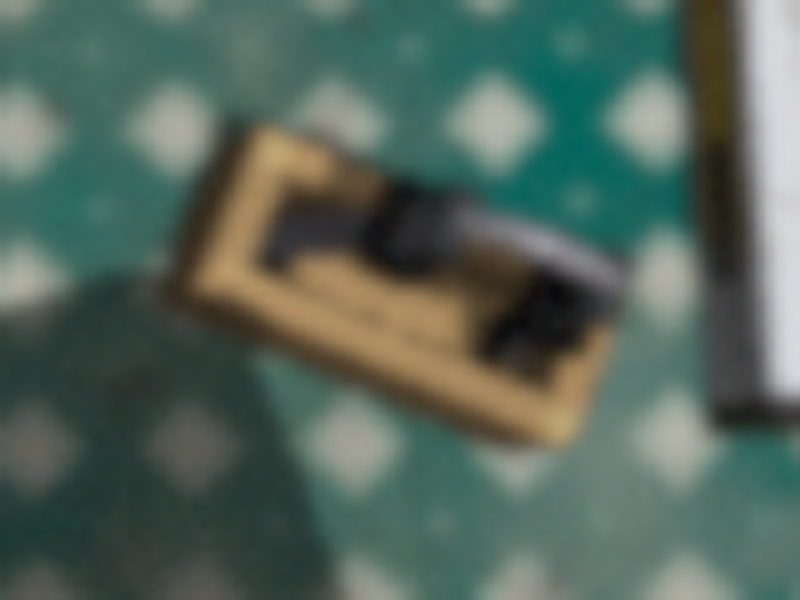

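The real tongs (black grips, steel bow) are confirmed in the stand, at about (0.494, -0.263) with the long axis at 65°. All the fitted sizes match the given ones. The midpoint comes out at (0.540, 0.242). Moving the dish first.

```bash
cat >> h.py <<'E'
from scipy.spatial.transform import Rotation as R_
def down(deg):
    a=np.radians(deg); c,s=np.cos(a),np.sin(a)
    return R_.from_matrix(np.array([[c,s,0],[s,-c,0],[0,0,-1]])).as_quat()
MID=np.array([.540,.242]); DISH=np.array([.4742,-.0355]); TONGS=np.array([.4943,-.2628]); BUSH=np.array([.672,-.0907])
E
python3 - <<'E'
from h import *
for nm,p,z in(("dish",DISH,.1),("mid",MID,.1),("tongs",TONGS,.18),("bush",BUSH,.08),("midT",MID,.18)):
    for a in ((65,245) if nm=="tongs" else (0,180,65,245,90,270)):
        j=inverse_kinematics([*p,z],down(a)); print(nm,a,None if j is None else np.round(j,2))
c=capture("top"); W=full(c)
P=near(W,.72,-.09,.2,.1,.5); print("tall near bushing",[ (np.round(k,2).tolist()) for k in np.unique(np.round(P,1),axis=0)])
print(current_clock())
E
```

```text
dish 0 [-0.22  0.34  1.91 -0.    0.89 -0.22]
dish 180 [-0.22  0.34  1.91 -0.    0.89  2.92]
dish 65 [-0.22  0.34  1.91 -0.    0.89 -1.35]
dish 245 [-0.22  0.34  1.91 -0.    0.89  1.79]
dish 90 [-0.22  0.34  1.91 -0.    0.89 -1.79]
dish 270 [-0.22  0.34  1.91 -0.    0.89  1.35]
mid 0 [ 0.3   0.48  1.66 -0.    1.    0.3 ]
mid 180 [ 0.3   0.48  1.66 -0.    1.   -2.84]
mid 65 [ 0.3   0.48  1.66 -0.    1.   -0.83]
mid 245 [ 0.3   0.48  1.66 -0.    1.    2.31]
mid 90 [ 0.3   0.48  1.66 -0.    1.   -1.27]
mid 270 [ 0.3   0.48  1.66 -0.    1.    1.88]
tongs 65 [-0.61  0.34  1.65 -0.    1.15 -1.75]
tongs 245 [-0.61  0.34  1.65 -0.    1.15  1.4 ]
bush 0 [-0.24  0.61  1.47 -0.    1.07 -0.24]
bush 180 [-0.24  0.61  1.47 -0.    1.07  2.91]
bush 65 [-0.24  0.61  1.47 -0.    1.07 -1.37]
bush 245 [-0.24  0.61  1.47 -0.    1.07  1.77]
bush 90 [-0.24  0.61  1.47 -0.    1.07 -1.81]
bush 270 [-0.24  0.61  1.47 -0.    1.07  1.33]
midT 0 [ 0.3   0.39  1.58 -0.    1.17  0.3 ]
midT 180 [ 0.3   0.39  1.58 -0.    1.17 -2.84]
midT 65 [ 0.3   0.39  1.58 -0.    1.17 -0.83]
midT 245 [ 0.3   0.39  1.58 -0.    1.17  2.31]
midT 90 [ 0.3   0.39  1.58 -0.    1.17 -1.27]
midT 270 [ 0.3   0.39  1.58 -0.    1.17  1.88]
tall near bushing [[0.6, -0.3, 0.1], [0.7, -0.3, 0.1], [0.7, -0.2, 0.1], [0.8, -0.1, 0.1], [0.8, -0.1, 0.2], [0.9, -0.1, 0.1]]
1.0
```

```bash
python3 - <<'E'
from h import *
q=down(0)
move_gripper(.088)
move_ptp([*DISH,.2],q); servo_line([*DISH,.008],rate=.2)
print(current_clock()); move_gripper(.05); print("gap",current_finger_gap())
servo_line([*DISH,.10],rate=.2); print("gap",current_finger_gap())
move_ptp([*MID,.10],q); servo_line([*MID,.02],rate=.2)
print("contact",servo_line([*MID,.0075],rate=.03,contact_N=4),current_position(),current_force())
move_gripper(.086); servo_line([*MID,.2],rate=.25)
print(current_clock(),current_force())
move_ptp([*TONGS,.22],down(65))
c=capture("top"); W=full(c); P=near(W,*MID,.05,.022,.045); print("dish",circ(P),rect(P))
for nm,x,y,z0,z1 in(("tin",.54,.36,.068,.09),("box",.538,.122,.038,.055)): print(nm,rect(near(W,x,y,.065,z0,z1)))
print(current_clock()); cv2.imwrite("pics/t3.png",cv2.resize(c["image"][90:330,130:450],(800,600),interpolation=3))
E
```

```text
4.3333
gap 0.06235710330695798
gap 0.06237816520648875
contact True [0.54054576 0.24216083 0.00842506] [ 0.44338133 -0.91427335  3.49850343]
9.0333 [-0.10154149 -0.31967243 -0.38700158]
dish [539.3 241.   31.9] [538.9 241.2  62.9  61.3  61.8]
tin [541.  361.4  75.5  75.7  71.2]
box [539.1 122.9  75.   52.3  79.2]
10.925
```

View pics/t3.png

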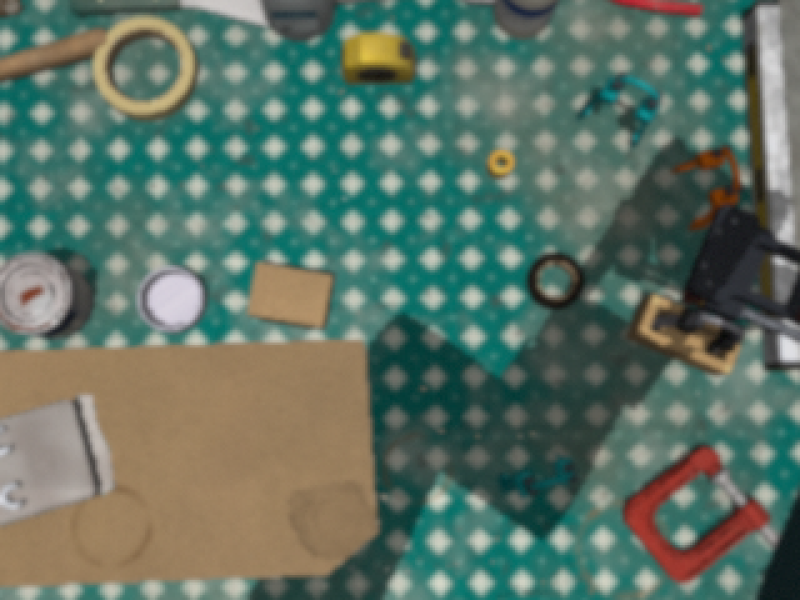

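The dish stands at (0.539, 0.241), within 1.5 mm of the midpoint, and the tin and carton haven't moved (crop positions: tin (35,293), dish (173,297), carton (290,295)). Now the tongs.

```bash
python3 - <<'E'
from h import *
q=down(65); move_gripper(.088)
f0=current_force()
print("hit",servo_line([*TONGS,.075],q,rate=.15,contact_N=8),current_position()[2])
move_gripper(.052); print("gap",current_finger_gap(),current_force()-f0)
servo_line([*TONGS,.20],rate=.15); print("gap",current_finger_gap(),current_force()-f0)
c=capture("scene"); cv2.imwrite("pics/s4.png",cv2.resize(c["image"][90:240,280:480],(800,600),interpolation=3))
print(current_clock())
E
```

```text
hit False 0.07572337776566646
gap 0.05204865092779018 [0.21379038 1.84643546 1.72219925]
gap 0.051698375651805635 [-0.35769587  0.02254819 -1.59010009]
14.0583
```

View pics/s4.png

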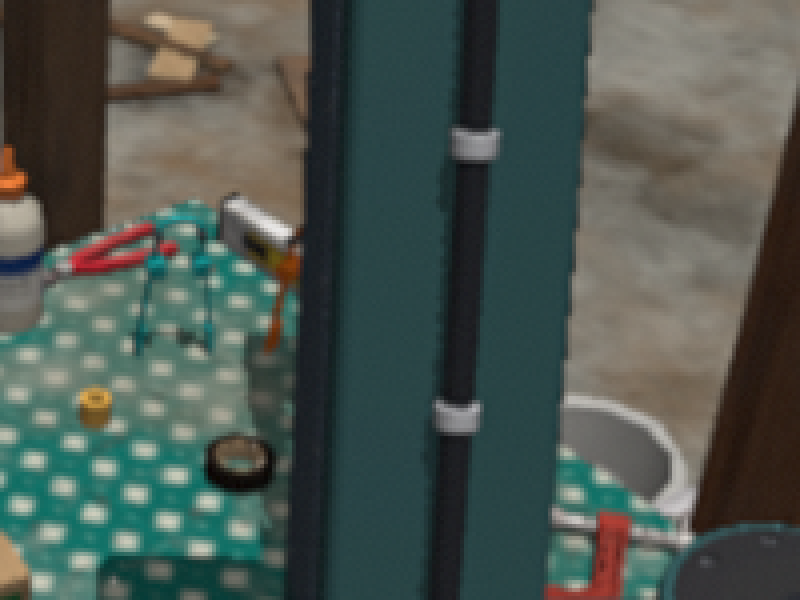

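The arm hides the tongs here. I'll carry them above the bushing and look again.

```bash
python3 - <<'E'
from h import *
q=down(90)
move_ptp([*BUSH,.18],q); sleep(.3)
for n in("scene","top"):
    c=capture(n); W=full(c)
    P=near(W,*BUSH,.05,.1,.16); print(n,"tongs part z .1-.16",len(P))
    for a,b in((.1,.115),(.115,.13),(.13,.15)):
        S=near(W,*BUSH,.055,a,b)
        if len(S)>3: print(a,b,len(S),"x",S[:,0].min().round(3),S[:,0].max().round(3),"y",S[:,1].min().round(3),S[:,1].max().round(3))
    S=near(W,*BUSH,.05,.05,.3); print("zmin",np.percentile(S[:,2],[0,1,3,10]).round(3))
    if n=="scene": cv2.imwrite("pics/s5.png",cv2.resize(c["image"][110:230,240:400],(800,600),interpolation=3))
print(current_position(),current_clock())
E
```

```text
scene tongs part z .1-.16 97
0.1 0.115 5 x 0.669 0.684 y -0.118 -0.067
0.115 0.13 30 x 0.662 0.681 y -0.115 -0.063
0.13 0.15 45 x 0.658 0.683 y -0.119 -0.063
zmin [0.109 0.118 0.125 0.148]
top tongs part z .1-.16 27
0.115 0.13 8 x 0.665 0.677 y -0.119 -0.113
0.13 0.15 17 x 0.663 0.679 y -0.119 -0.112
zmin [0.12  0.128 0.133 0.183]
[ 0.67173455 -0.091467    0.18029202] 15.4333
```

View pics/s5.png

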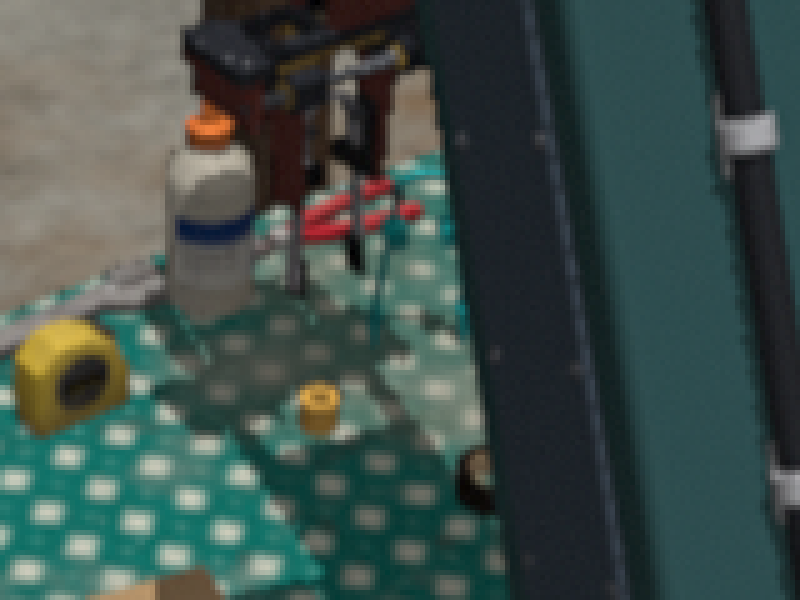

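The tongs hang upright and half open, with jaw outsides at y -0.118 to -0.063 (centred) and feet at 0.110, as predicted. The bushing is directly below, at crop (320,408).

```bash
python3 - <<'E'
from h import *
q=down(90)
print("hit",servo_line([*BUSH,.0730],q,rate=.08,contact_N=5),current_position())
f0=current_force(); move_gripper(.043); print("gap",current_finger_gap(),(current_force()-f0).round(2))
sleep(.2); servo_line([*BUSH,.18],rate=.12); sleep(.2); print("gap",current_finger_gap(),(current_force()-f0).round(2))
c=capture("scene"); cv2.imwrite("pics/s6.png",cv2.resize(c["image"][110:230,240:400],(800,600),interpolation=3))
W=full(c); print("left on table:",len(near(W,*BUSH,.02,.012,.04)))
print(current_clock())
E
```

```text
hit False [ 0.67250289 -0.09082106  0.07366881]
gap 0.04684253994616981 [0.21 0.44 3.15]
gap 0.04652881610514883 [-0.42  0.65 -0.26]
left on table: 0
18.6833
```

View pics/s6.png

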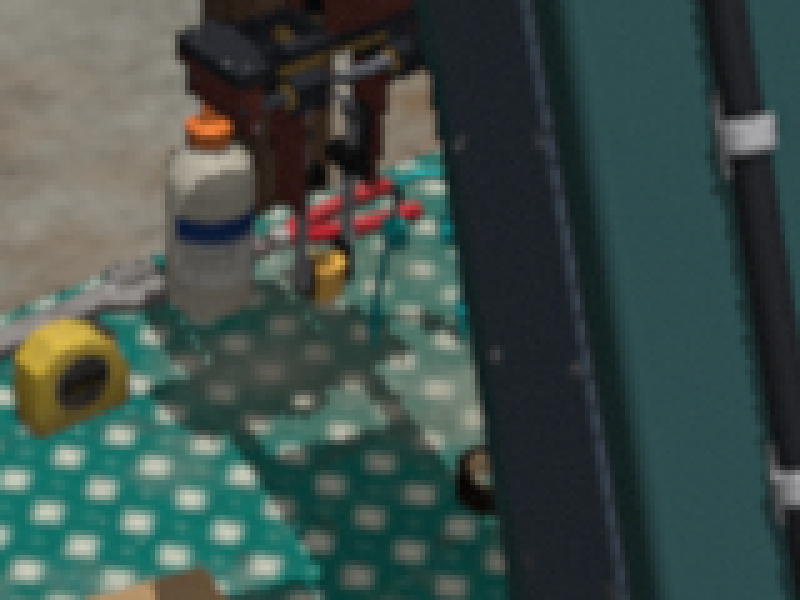

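The bushing is clamped between the jaws, at crop (330,275), and nothing remains on the table. Carrying it to the dish.

```bash
python3 - <<'E'
from h import *
D=np.array([.5393,.2413]); q=down(90)
servo_line([*D,.18],q,rate=.15); servo_line([*D,.16],rate=.1); sleep(.5)
print(current_position(),"gap",current_finger_gap(),current_clock())
for n in("scene","top"):
    c=capture(n); W=full(c); im=c["image"].astype(int)
    hsv=cv2.cvtColor(c["image"],cv2.COLOR_BGR2HSV)
    br=(hsv[...,0]>14)&(hsv[...,0]<32)&(hsv[...,1]>130)&(hsv[...,2]>60)
    P=W[br&(np.hypot(W[...,0]-D[0],W[...,1]-D[1])<.06)&(W[...,2]>.06)]
    if len(P): print(n,"brass",len(P),P.min(0).round(3),P.max(0).round(3),np.median(P,0).round(3))
    S=near(W,*D,.05,.02,.045)
    if len(S)>9: print("dish",circ(S),len(S))
    S=near(W,*D,.05,.05,.12)
    if len(S)>9: print("held",S.min(0).round(3),S.max(0).round(3))
    for s in silhouettes(n,"bushing")[:2]: 
        P=cloud(c,s["region"]); print("net",s["conf"],s["xy"],np.median(P,0).round(3))
    if n=="scene": cv2.imwrite("pics/s7.png",cv2.resize(c["image"][165:315,150:350],(800,600),interpolation=3))
E
```

```text
[0.53939085 0.24135829 0.16022239] gap 0.04675398474603931 22.0667
scene brass 112 [0.506 0.189 0.092] [0.557 0.293 0.279] [0.533 0.242 0.11 ]
dish [542.  240.2  34.1] 177
held [0.526 0.222 0.085] [0.554 0.263 0.12 ]
net 0.6 [234.3, 233.4] [0.534 0.243 0.108]
dish [528.6 240.2  29.4] 53
```

View pics/s7.png

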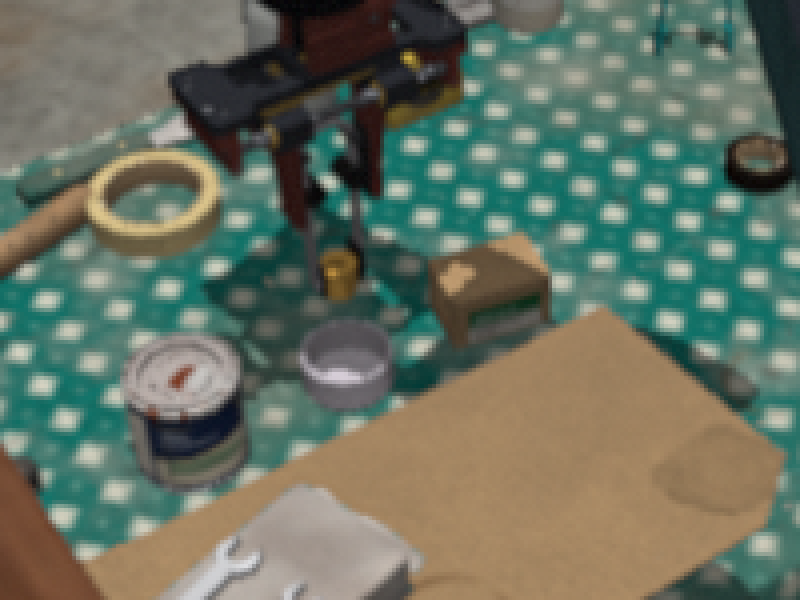

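The bushing is in the jaws at crop (340,275), above the upright dish at (347,365), between the tin and the carton. Its measured extent is centred at about (0.54, 0.242) with its bottom at about 0.085–0.09, so it's roughly 55 mm above the rim. Handing in.

```bash
python3 - <<'E'
from h import *
print(np.abs(current_qvel()).max(),current_finger_gap(),current_clock()); close_job()
E
```

```text
0.0009300681033765081 0.0468594335162898 22.2667
the job is handed in; nothing more can be done
```

The job is handed in after 22.3 s on the robot's clock: the arm is still holding the bushing in the tongs over the dish.

- **Dish:** It stands upright and released at about (0.539, 0.241), within 1.5 mm of the midpoint. The tin and carton measured the same before and after I placed it, and in the pictures they and the tape show no sign of having been moved.
- **Tongs:** I took the black-gripped pair from the wooden stand by its grips, held at 52 mm. The teal and orange look-alikes were left alone. I closed the jaws on the bushing and lifted it, so only the tongs touched it.
- **Last checks:** The arm was still, with joint speeds under 0.001 rad/s and a steady grip width of 46.8 mm. The bushing is centred over the dish at about (0.54, 0.242), roughly 55 mm above the rim.

Three readings did not fully agree:
- **Finger gap:** it read 62.4 mm on the 64 mm dish, and 46.8 mm on the tongs where 48 mm was expected. That fits a small reading offset or some give in the pads.
- **Final dish fit:** the last top-view fit of the dish was thrown off because the gripper hid part of it. The scene view agreed with the earlier position to about 3 mm.
- **Final top view:** the network did not report the bushing there, so its position comes from the scene camera.

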